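# Free the shim and dress the bracket lug

### The job

With the red hooked pick, drag the trapped copper shim out of the bracket's narrow slot onto the yellow apron without touching it with the gripper, and stand the pick back on the bench. Then take the file and dress the top edge of the bracket's lug with three firm but not heavy strokes, pushed forward (nose first, away from the robot, from near the file's nose to near its rear end), lifting it well clear at the end of each stroke and on each return; lay it flat on the bench again. Leave the can, brake pad, bearing and socket where they are.

Things in the scene. Friction and masses are not known exactly. Their poses are not given: they have to be found in the camera images.
- stand: blue clamp stand fixed to the bench, placed and turned differently each time. Origin on the bench under its middle; x is the filing direction (forward, roughly away from the robot), y to its left, z up. Base plate x -55 to 75, y -85 to 85, 10 mm high; two soft-lined jaws (60 mm high) before and behind the lug; behind-jaw screw to x 65. Yellow apron x -135 to -29, y 8 to 82, top at z 16.5 mm: it reaches in under the slot's mouth, 1.5 mm lower than the slot's floor.
- bracket: steel bracket in the stand's soft jaws; same origin and axes as the stand. Its upright lug is a plate 10 mm thick in x, 60 mm wide in y (y -66 to -6), top at z 105 mm: nothing near it is higher. Beside it is the open-topped slot along x (centre y 45, 20 mm wide, x -37 to 41, far end closed, floor at z 18, walls 8 mm thick, 26 mm high above the floor), mouth towards the apron. The soft jaws give: about 1.5 N per mm downwards after 1.4 N preload, 7 mm at most.
- carriage (a joint): how far (m) the file's drag has shifted the bracket in its soft jaws along the stand's x; 0 at rest, + forward, - backward, about 0.8 N per mm, springs back, stops at 8 mm.
- edge (a point): middle of the lug's top edge, on the surface to be filed; axes as the stand's.
- slot_mouth (a point): middle of the slot's open end, on the slot's floor; axes as the stand's.
- shim: loose copper shim in the slot, 50 x 13 x 4 mm, 50 g, origin under its middle, x along the slot. An upright tab 4 mm thick (x), 11 mm wide, rises from it to 14 mm above its underside, 10 mm before its middle (on the slot-mouth side).
- shim_mid (a point): centre of the shim's plate, 2 mm above its underside.
- shim_tab (a point): centre of the shim's tab, 9 mm above the shim's underside.
- pick: hooked pick, 120 g, standing on its grip; origin under the grip's middle, x towards the hook. Red grip 50 x 24 x 50 mm high; steel rod 5 mm thick runs out along x 38 mm above the underside to x 85 and bends straight down to 3 mm above the underside.
- pick_grip (a point): centre of the pick's red grip, 25 mm up; x towards the hook.
- pick_hook (a point): lower end of the pick's hook (round, 5 mm thick): 85 mm ahead of and 22 mm below pick_grip.
- file: flat file, 250 g, lying on its blade; origin under the blade's middle, x towards its nose (yellow mark). Blade 180 x 26 x 6 mm; on its middle an upright wooden grip 60 (x) x 24 (y) mm, from 6 to 54 mm above the underside.
- file_grip (a point): centre of the file's wooden grip, 30 mm above the blade's underside.
- file_nose (a point): middle of the nose end of the blade's underside, 90 mm ahead of and 30 mm below file_grip; x forward along the blade.
- can: bystander: spray can 54 mm thick, 160 mm high, upright; origin under its middle.
- pad: bystander: brake pad 45 x 110 (y) x 16 mm; origin under its middle.
- bearing: bystander: bearing ring 60 mm across, 18 mm high; origin under its middle.
- socket: bystander: wheel-nut socket 32 mm across, 38 mm high; origin under its middle.

How it is judged:
On the way, in this order (a step that is already met when the one before it is completed fails the run):
1. the pick has dragged the shim right out of the slot onto the yellow apron (contact force between pick and shim above 0.04 N and x of shim_mid in the frame of stand below -0.064 m and height (world z) of shim_mid below 0.03 m).
2. first stroke begins: the file's front part presses on the edge (contact force between file and bracket above 0.8 N and y of file_nose in the frame of edge between -0.042 and 0.042 m and angle between the x axis of file_nose and the x axis of edge, either way round below 0.3 rad and x of file_nose in the frame of edge below 0.055 m), for 0.02 s.
3. first stroke ends: the file's rear part still presses on the edge and pushes the bracket forward (contact force between file and bracket above 0.8 N and y of file_nose in the frame of edge between -0.042 and 0.042 m and angle between the x axis of file_nose and the x axis of edge, either way round below 0.3 rad and x of file_nose in the frame of edge above 0.125 m and value of joint carriage above 0.0004 m).
4. the file is lifted off the edge at the end of the first stroke (z of file_nose in the frame of edge above 0.006 m and x of file_nose in the frame of edge above 0.085 m), for 0.02 s.
5. second stroke begins: the file's front part presses on the edge (all of step 2), for 0.02 s.
6. second stroke ends: the file's rear part still presses on the edge and pushes the bracket forward (all of step 3).
7. the file is lifted off the edge at the end of the second stroke (all of step 4), for 0.02 s.
8. third stroke begins: the file's front part presses on the edge (all of step 5), for 0.02 s.
9. third stroke ends: the file's rear part still presses on the edge and pushes the bracket forward (all of step 6).
10. the file is lifted off the edge at the end of the third stroke (all of step 7), for 0.02 s.
At the end, for the whole second after the job is handed in: The shim lies flat on the yellow apron, wholly out of the slot; the pick stands upright on the bench and the file lies flat on the bench, both let go and at rest (x of shim_mid in the frame of stand between -0.137 and -0.064 m and y of shim_mid in the frame of stand between 0.005 and 0.085 m and height (world z) of shim_mid between 0.012 and 0.0225 m and height (world z) of file_grip below 0.034 m and angle between each of file_grip, pick_grip's own z axis and vertical below 0.1 rad and height (world z) of pick_grip below 0.029 m and linear speed of each of file, pick, shim below 0.02 m/s); the robot touches nothing.
It fails at once if the file is dragged backwards on the edge (value of joint carriage below -0.0015 m and contact force between file and bracket above 0.4 N).
It fails at once if the gripper touches the shim (contact force between the fingers and shim above 0.3 N).
It fails at once if the file is forced onto the bracket (contact force between file and bracket above 45 N).
It fails at once if the can, brake pad, bearing or socket is disturbed (distance of any of can, pad, bearing, socket from where it was at the start of the episode above 0.02 m).
It also fails if it takes over 72 s, if anything falls off the work surface, if the arm or the gripper's body presses on something with over 40 N, if the wrist force passes 120 N, or if a joint passes its speed limit or range.

### The arm

A 6-joint arm with a two-finger parallel gripper is mounted at the origin on the work surface. World frame = base frame: x ahead of the robot, y to its left, z up, the work surface at z = 0. Lengths are in m, angles in rad, forces in N, time in s.
With the tool pointing down it reaches from about 0.35 to 0.975 m from the base axis. Payload 4.9 kg.
Tool frame: the origin (TCP) lies at the very end of the fingers, on their centre line; the grasp point (between the pads) lies 19 mm behind it; x points along the fingers, z is the direction in which the jaws open and shut, and the axes are right-handed (so a half turn about x gives the same grasp; the last joint's range is limited). The gripper opens to 85 mm and grips with 20 to 120 N. Pads are 22 mm wide; open, the fingers measure 114 mm over their backs; the gripper's body (76 mm by 85 mm) begins 54 mm behind the grasp point. The pads swing forward as they close: fully open they stand 13 mm farther back than shut.
Start: joints at [1.194, 0.053, 1.613, -0, 1.476, -0.119], TCP at [0.159, 0.604, 0.231] pointing down, gripper open.
Joint ranges: [-3.01, 3.01], [-1.01, 2.22], [0.06, 2.58], [-1.02, 4.17], [0.09, 2.62], [-3.14, 3.14]. Speed limits (rad/s): [2.57, 2.57, 3.14, 3.14, 3.14, 3.14].

### API

Orientations are given as a unit quaternion [w, x, y, z].
In Python, from plant import manip, viewer gives the robot as it stands.
- The arm moves only by the shell command python3 -m inch 'ROWS'. ROWS is JSON, a list of rows, each an object with "fingers": the opening, from -1 (shut) to 1 (fully open), so that 0 is half open; "delta_pos": the shift along the tool's x, y, z in cm, a list of three; "twist": the turn, a rotation vector about the tool's x, y, z in degrees, a list of three. A call has 1 to 5 rows; each row shifts and turns the commanded pose from where the row before left it, along the tool's axes as they then stand; what a row does not reach is not made up. A row lasts 1/8 s, in which the tool goes at most 62.5 mm and 10.7 degrees, less where a joint would pass 70% of its speed; a pose out of reach is approached as far as the arm can. A call is refused whole if a number of a shift passes 6.25 or a number of a turn 10.7, either way. A call with a gripper value outside its range is refused whole. The fingers move at their own pace and stop on an object; the grip force is fixed at half the most. Time passes only in rows, so rows that do not move let the fingers close. It gives the time, the measured TCP pose, the force and the opening at its end, in the units of the state.
- manip.state(): the state, without advancing time (a new reading comes with each control period).
- viewer.grab_frame(name): name is "scene" or "top" or "wrist"; returns a dict with "pixels" (384x512x3 uint8, blue, green, red), "range_z" (384x512 float32, m along the optical axis (not along the pixel's ray), 0 where there is no reading), "K" (3x3 intrinsics, pixels), "k1" (the pictures are not rectified: a ray, as slopes to the right and down, at radius r is drawn at 1 + k1 r^2 times it, then the intrinsics apply), "pose" (4x4, takes a point from camera to world coordinates). Camera axes: x right, y down, z forward; pixel columns grow to the right and rows downward; lengths in m; the calibration is good to about 2 mm. A picture is of the moment at which its call begins.
- manip.job_done(): hands the job in, once; it reports no verdict.
The state is a dict: "time": time; "joint_pos": joint angles; "joint_vel": joint speeds; "joint_efforts": joint torques, N m; "tool_pos": TCP position; "tool_rot": TCP orientation; "contact_force": force on the tool from outside, world axes, zero at the start; "ft_torque": the same for the moment, N m; "gripper_width": opening from 0.0 (shut) to 1.0 (fully open).
Only numpy, scipy, OpenCV 4.12 (cv2) and the standard library are available. Lean on these libraries where they do the work, as an engineer would, in place of code of your own. Each camera call takes 0.05 s, during which the arm holds its last target.

## Working session

There is one attempt and no reset: what is moved stays moved. The work goes in short steps, Python scripts to look and compute and a shell command to move; the robot and the scene stay as the last step left them, time stands still between calls to the robot, and variables do not carry over. Pictures are saved under pics/ and viewed, and the job is handed in when it is done.

```bash
ls; mkdir -p pics; cat > h.py <<'E'
import numpy as np, cv2
from plant import manip, viewer
def snap(name,fn):
    f=viewer.grab_frame(name); cv2.imwrite('pics/'+fn+'.png',f['pixels']); np.savez('pics/'+fn+'.npz',**f); return f
def load(fn): return dict(np.load('pics/'+fn+'.npz'))
def slopes(f,u,v):
    K=f['K'];k1=float(f['k1']);x=(u-K[0,2])/K[0,0];y=(v-K[1,2])/K[1,1]
    d=np.hypot(x,y);r=np.array(d,float)
    for _ in range(30): r=d/(1+k1*r*r)
    s=1/(1+k1*r*r); return x*s,y*s
def ray(f,u,v):
    x,y=slopes(f,np.asarray(u,float),np.asarray(v,float));d=np.stack([x,y,np.ones_like(x)],-1)@f['pose'][:3,:3].T
    return f['pose'][:3,3],d
def onz(f,u,v,z):
    o,d=ray(f,u,v); t=(z-o[2])/d[...,2]; return o+d*t[...,None]
def cloud(f):
    v,u=np.mgrid[:384,:512]; o,d=ray(f,u,v); P=o+d*f['range_z'][...,None]; P[f['range_z']==0]=np.nan; return P
def proj(f,P):
    T=np.linalg.inv(f['pose']);p=np.asarray(P)@T[:3,:3].T+T[:3,3];x=p[...,0]/p[...,2];y=p[...,1]/p[...,2]
    s=1+float(f['k1'])*(x*x+y*y);return np.stack([f['K'][0,0]*x*s+f['K'][0,2],f['K'][1,1]*y*s+f['K'][1,2]],-1)
E
python3 - <<'E'
from h import *
print(manip.state())
for n in('scene','top','wrist'):
    f=snap(n,n+'0'); print(n,f['K'],f['k1'],f['pose'])
E
```

```text
pics
{'time': 0.0, 'joint_pos': array([ 1.19399232e+00,  5.33681588e-02,  1.61429270e+00,  1.20236276e-06,
        1.47601902e+00, -1.18971761e-01]), 'joint_vel': array([-0.00183956,  0.00074515,  0.00059517,  0.00090801, -0.00109783,
       -0.00033714]), 'joint_efforts': array([ 8.32165347e-05, -3.93668890e+01, -3.70181179e+01, -1.49531393e-04,
        6.68260807e-03,  1.27843037e-06]), 'tool_pos': array([0.15911521, 0.60375738, 0.2300568 ]), 'tool_rot': array([ 0.5594962 , -0.43194844,  0.5607644 ,  0.43119351]), 'contact_force': array([ 0.1860595 ,  0.52912446, -0.03520452]), 'ft_torque': array([ 0.01062716,  0.05496365, -0.04868272]), 'gripper_width': 0.9983578285595434}
scene [[462.1430357    0.         253.28462692]
 [  0.         462.1430357  192.14549731]
 [  0.           0.           1.        ]] -0.06583269611882994 [[-0.04471159  0.74078811 -0.67024909  1.17616883]
 [ 0.99893016  0.04108211 -0.02123185  0.03951381]
 [ 0.01180694 -0.67048134 -0.74183244  0.79580898]
 [ 0.          0.          0.          1.        ]]
top [[402.6760272    0.         253.86128637]
 [  0.         402.6760272  192.15596086]
 [  0.           0.           1.        ]] -0.04375805471571015 [[ 0.02086875 -0.9897762   0.14109416  0.38156816]
 [-0.99961464 -0.02324027 -0.01518108  0.01591046]
 [ 0.01830494 -0.14072298 -0.98987978  1.16460017]
 [ 0.          0.          0.          1.        ]]
wrist [[332.65332638   0.         255.34736069]
 [  0.         332.65332638 188.22300132]
 [  0.           0.           1.        ]] -0.09055118302312469 [[ 0.2549005   0.91989101  0.29803734  0.08273044]
 [ 0.96696397 -0.2416823  -0.08105772  0.62355927]
 [-0.00253392  0.30885302 -0.9511064   0.37424617]
 [ 0.          0.          0.          1.        ]]
```

View pics/scene0.png

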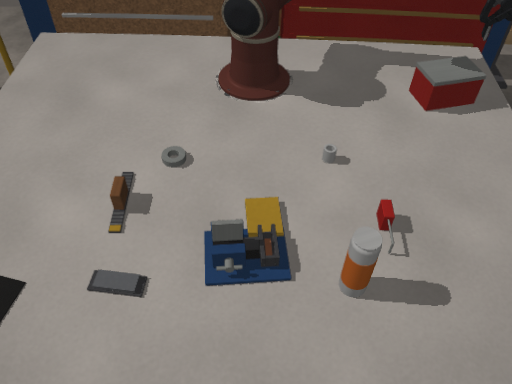

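View pics/top0.png

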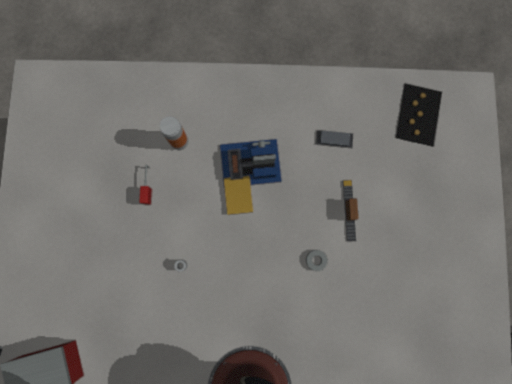

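View pics/wrist0.png

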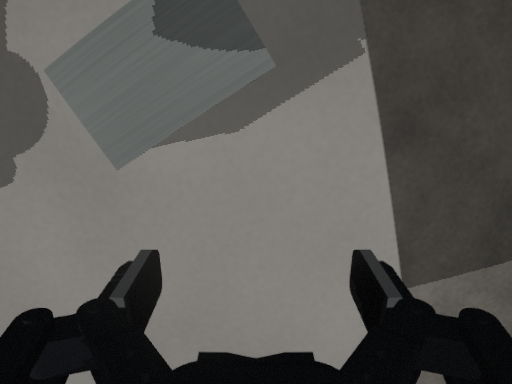

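The pictures show the stand at scene (247,240) / top (250,165), the file at top (350,210), the pick at top (146,195) beside the can at (173,135), plus the bearing, socket and pad. I measure them next.

```bash
python3 - <<'E'
from h import *
for n in('top0','scene0'):
    f=load(n);P=cloud(f);hsv=cv2.cvtColor(f['pixels'],cv2.COLOR_BGR2HSV);H,S,V=[hsv[...,i].astype(int) for i in range(3)]
    rng=(P[...,0]>.3)&(P[...,0]<.95)&(abs(P[...,1])<.5)
    M={'blue':(H>100)&(H<130)&(S>120),'yellow':(H>15)&(H<32)&(S>150)&(V>100),'red':((H<6)|(H>174))&(S>180),'brown':(H>=5)&(H<15)&(S>90)&(V<200)}
    print(n)
    for k,m in M.items():
        m=(m&rng).astype(np.uint8);c,l,st,ce=cv2.connectedComponentsWithStats(m)
        for i in range(1,c):
            if st[i,4]<15: continue
            Q=P[l==i]; z=np.nanpercentile(Q[:,2],[5,50,95])
            cn=cv2.findContours((l==i).astype(np.uint8),0,1)[0][0]
            zz=z[2] if k in('red','brown') else z[1]
            W=onz(f,cn[:,0,0],cn[:,0,1],zz)
            r=cv2.minAreaRect((W[:,:2]*1000).astype(np.float32))
            print(k,st[i],ce[i].round(1),'z',z.round(4),'mean',np.nanmean(Q,0).round(4),'rect mm',np.round(r[0],1),np.round(r[1],1),round(r[2],1))
f=load('scene0')
for n,(a,b,c,d) in {'stand':(190,180,310,300),'pick':(360,180,420,270),'file':(90,160,150,240)}.items():
    cv2.imwrite(f'pics/c_{n}.png',cv2.resize(f['pixels'][b:d,a:c],None,fx=5,fy=5,interpolation=2))
f=load('top0')
cv2.imwrite('pics/c_top.png',cv2.resize(f['pixels'][110:225,110:380],None,fx=2.9,fy=2.9,interpolation=2))
E
```

```text
top0
blue [ 221  140   60   44 1076] [254.4 161. ] z [0.0063 0.0115 0.0614] mean [ 0.6347 -0.0007  0.0277] rect mm [633.1  10.8] [122.9 162.6] 7.2
yellow [225 178  27  35 783] [237.8 195.4] z [0.0123 0.0158 0.0193] mean [0.5349 0.0442 0.0158] rect mm [536.5  44.3] [98.8 68.3] 7.1
yellow [344 181   7   4  27] [347.1 182.6] z [0.0042 0.0071 0.0097] mean [ 0.5814 -0.2748  0.0071] rect mm [ 581.6 -274.5] [ 8.9 18.1] 1.4
red [141 187   9  16 130] [144.9 194.7] z [0.0349 0.0484 0.0519] mean [0.5264 0.3031 0.0472] rect mm [526.5 301.8] [42.8 22.3] 3.3
brown [168 131  19  17 155] [178.8 140.8] z [0.0416 0.0821 0.1144] mean [0.6746 0.2101 0.08  ] rect mm [666.  204.4] [33.3 49.1] 33.6
brown [232 155   6  18  74] [234.5 163.4] z [0.0178 0.0216 0.0313] mean [0.6272 0.0561 0.0223] rect mm [625.1  55.7] [49.6 12.7] 6.7
brown [346 199  12  21 194] [351.9 209. ] z [0.0303 0.0525 0.0564] mean [ 0.4992 -0.2767  0.05  ] rect mm [ 498.6 -273.7] [56.4 29.7] 4.0
scene0
blue [243 229   4   8  30] [244.5 232.7] z [0.0082 0.0108 0.0483] mean [0.5898 0.004  0.0187] rect mm [583.3   3.6] [18.6  6.4] 3.2
blue 
[... 250 characters left out ...]
 41.9] [104.5  74.2] 7.2
yellow [109 225  12   6  66] [114.7 227.5] z [0.0059 0.0083 0.0103] mean [ 0.5835 -0.2764  0.0081] rect mm [ 583.6 -276.1] [13.6 23.3] 3.3
red [377 200  17  30 355] [384.9 213.7] z [0.0113 0.0473 0.0515] mean [0.5388 0.3017 0.039 ] rect mm [550.4 297.7] [33.7 81.3] 88.4
brown [110 176  18  34 441] [118.7 192.5] z [0.0137 0.0489 0.056 ] mean [ 0.512  -0.2778  0.0414] rect mm [ 523.4 -272. ] [96.2 35.9] 3.8
brown [264 238   8  17 112] [267.8 246.2] z [0.0174 0.0224 0.031 ] mean [0.6246 0.0535 0.0229] rect mm [629.9  53.4] [40.  13.5] 5.6
brown [341 252  36  38 759] [355.8 273.8] z [0.038  0.0774 0.1129] mean [0.7166 0.2144 0.0764] rect mm [735.6 208.7] [53.3 72.1] 72.2
```

View pics/c_stand.png

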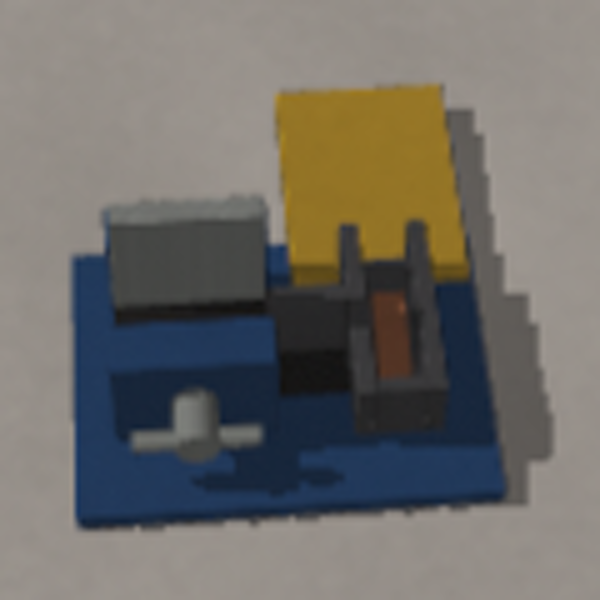

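View pics/c_pick.png

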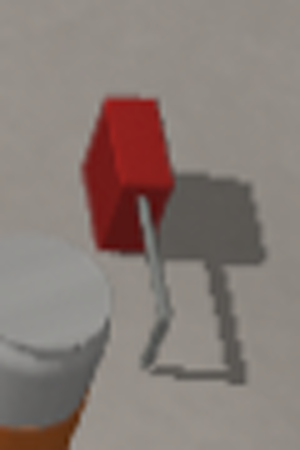

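View pics/c_top.png

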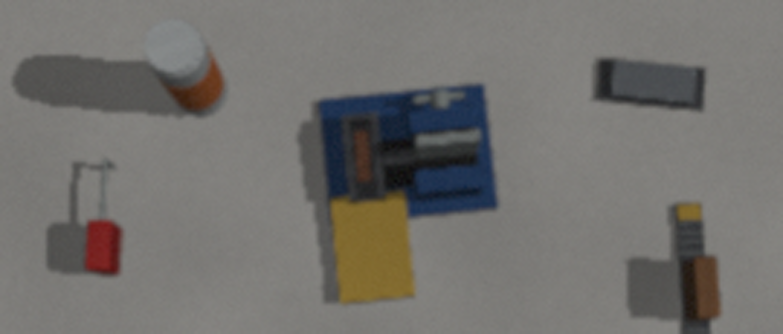

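```bash
cat >> h.py <<'E'
from scipy.spatial.transform import Rotation as Ro
def pose():
    s=manip.state(); q=s['tool_rot']; return s['tool_pos'],Ro.from_quat([q[1],q[2],q[3],q[0]])
def down(yaw):
    # tool pointing down, tool z (jaw axis) = world direction yaw+90deg (object's y); deg
    a=np.radians(yaw); z=np.array([-np.sin(a),np.cos(a),0]); x=np.array([0,0,-1.]); y=np.cross(z,x)
    return Ro.from_matrix(np.stack([x,y,z],1))
def plan(pos,yaw,n=None,half=None,start=None):
    p,R=pose() if start is None else start
    c=[down(yaw),down(yaw+180)]; c.sort(key=lambda T:(R.inv()*T).magnitude()); T=c[0]
    if half: T=c[1]
    rv=np.degrees((R.inv()*T).as_rotvec()); dp=np.asarray(pos)-p
    m=int(max(np.ceil(np.linalg.norm(dp)/.058),np.ceil(np.linalg.norm(rv)/10.)))
    n=n or max(m,1); print('from',p.round(4),'dp',dp.round(4),'rv',rv.round(2),'n',n)
    Rc=R
    for i in range(n):
        print(i,'pos',(Rc.inv().apply(dp)/n*100).round(2).tolist(),'tw',(rv/n).round(2).tolist()); Rc=Rc*Ro.from_rotvec(np.radians(rv/n))
    return p+dp,T
E
python3 - <<'E'
from h import *
p,R=pose();print(R.as_matrix().round(3))
f=load('scene0');P=cloud(f);hsv=cv2.cvtColor(f['pixels'],cv2.COLOR_BGR2HSV);H,S,V=[hsv[...,i].astype(int) for i in range(3)]
red=((H<6)|(H>174))&(S>150)
for zl in(.044,.047):
    m=red&(P[...,2]>zl)&(P[...,0]>.45)&(P[...,0]<.65)
    r=cv2.minAreaRect((P[m][:,:2]*1000).astype(np.float32));print(m.sum(),r)
# rod: points near
m=(P[...,0]>.5)&(P[...,0]<.68)&(P[...,1]>.27)&(P[...,1]<.35)&(P[...,2]>.006)&~red
v,u=np.where(m)
Q=P[m]
for q,a,b in zip(Q,u,v): print(a,b,q.round(3)) if b<250 and a>383 else 0
E
```

```text
[[-0.001 -0.967  0.255]
 [-0.002  0.255  0.967]
 [-1.     0.    -0.002]]
205 ((532.0188598632812, 304.8609924316406), (49.12583541870117, 23.61191749572754), 0.15998941659927368)
188 ((531.5612182617188, 304.8479919433594), (23.525901794433594, 48.24766159057617), 89.98915100097656)
391 201 [0.51  0.317 0.048]
392 205 [0.517 0.319 0.044]
392 206 [0.524 0.317 0.048]
393 210 [0.537 0.317 0.05 ]
393 211 [0.539 0.317 0.049]
394 215 [0.552 0.316 0.051]
394 217 [0.553 0.317 0.047]
387 219 [0.555 0.304 0.041]
388 219 [0.556 0.305 0.042]
389 219 [0.557 0.307 0.043]
393 219 [0.552 0.317 0.038]
387 220 [0.557 0.303 0.041]
388 220 [0.558 0.305 0.041]
389 220 [0.558 0.307 0.042]
387 221 [0.555 0.305 0.034]
388 221 [0.56  0.305 0.04 ]
389 221 [0.561 0.306 0.042]
387 222 [0.555 0.306 0.03 ]
388 222 [0.563 0.304 0.041]
389 222 [0.564 0.306 0.042]
392 222 [0.553 0.317 0.029]
388 223 [0.564 0.305 0.038]
389 223 [0.566 0.306 0.042]
390 223 [0.563 0.309 0.038]
388 224 [0.565 0.305 0.037]
389 224 [0.568 0.306 0.041]
390 224 [0.569 0.308 0.042]
391 224 [0.554 0.316 0.023]
388 225 [0.57  0.304 0.04 ]
389 
[... 1143 characters left out ...]

392 240 [0.61  0.306 0.041]
393 240 [0.61  0.308 0.041]
392 241 [0.613 0.305 0.042]
393 241 [0.61  0.308 0.038]
392 242 [0.615 0.305 0.042]
393 242 [0.616 0.306 0.043]
392 243 [0.614 0.306 0.037]
393 243 [0.615 0.308 0.038]
391 244 [0.615 0.304 0.035]
392 244 [0.617 0.305 0.038]
393 244 [0.617 0.307 0.037]
391 245 [0.616 0.305 0.033]
392 245 [0.617 0.306 0.034]
393 245 [0.617 0.308 0.035]
390 246 [0.615 0.304 0.027]
391 246 [0.617 0.305 0.031]
392 246 [0.618 0.307 0.031]
390 247 [0.616 0.304 0.025]
391 247 [0.617 0.306 0.027]
392 247 [0.616 0.308 0.026]
390 248 [0.617 0.305 0.023]
391 248 [0.614 0.308 0.02 ]
389 249 [0.614 0.305 0.016]
390 249 [0.616 0.306 0.018]
391 249 [0.618 0.307 0.021]
```

```bash
python3 - <<'E'
from h import *
plan([.531,.304,.16],0.5)
E
```

```text
from [0.1592 0.6039 0.2303] dp [ 0.3718 -0.2999 -0.0703] rv [-15.27  -0.09  -0.02] n 9
0 pos [0.78, -4.84, -2.17] tw [-1.7, -0.01, -0.0]
1 pos [0.78, -4.78, -2.31] tw [-1.7, -0.01, -0.0]
2 pos [0.78, -4.71, -2.45] tw [-1.7, -0.01, -0.0]
3 pos [0.78, -4.63, -2.59] tw [-1.7, -0.01, -0.0]
4 pos [0.78, -4.55, -2.73] tw [-1.7, -0.01, -0.0]
5 pos [0.78, -4.47, -2.86] tw [-1.7, -0.01, -0.0]
6 pos [0.78, -4.39, -2.99] tw [-1.7, -0.01, -0.0]
7 pos [0.78, -4.29, -3.12] tw [-1.7, -0.01, -0.0]
8 pos [0.78, -4.2, -3.25] tw [-1.7, -0.01, -0.0]
```

```bash
python3 -m inch '[{"fingers":1,"delta_pos":[0.8,-4.85,-2.2],"twist":[-1.7,0,0]},{"fingers":1,"delta_pos":[0.8,-4.8,-2.3],"twist":[-1.7,0,0]},{"fingers":1,"delta_pos":[0.8,-4.7,-2.45],"twist":[-1.7,0,0]},{"fingers":1,"delta_pos":[0.8,-4.6,-2.6],"twist":[-1.7,0,0]},{"fingers":1,"delta_pos":[0.8,-4.55,-2.7],"twist":[-1.7,0,0]}]'
python3 -m inch '[{"fingers":1,"delta_pos":[0.8,-4.45,-2.85],"twist":[-1.7,0,0]},{"fingers":1,"delta_pos":[0.8,-4.4,-3.0],"twist":[-1.7,0,0]},{"fingers":1,"delta_pos":[0.8,-4.3,-3.1],"twist":[-1.7,0,0]},{"fingers":1,"delta_pos":[0.8,-4.2,-3.25],"twist":[-1.7,0,0]},{"fingers":1,"delta_pos":[0,0,0],"twist":[0,0,0]}]'
python3 - <<'E'
from h import *
f=snap('wrist','w1');p,R=pose();print(p,R.as_matrix().round(3))
E
```

```text
time: 0.78
tool_pos: [0.3667, 0.4364, 0.1908]
tool_rot: [0.526, -0.472, 0.526, 0.472]
contact_force: [0.4, 1.1, -0.2]
gripper_width: 1.004
time: 1.4
tool_pos: [0.5327, 0.302, 0.158]
tool_rot: [0.498, -0.501, 0.5, 0.501]
contact_force: [0.2, 0.3, 0.5]
gripper_width: 1.002
[0.5315156  0.30337505 0.15835118] [[-0.002 -1.    -0.006]
 [-0.    -0.006  1.   ]
 [-1.     0.002 -0.   ]]
```

View pics/w1.png

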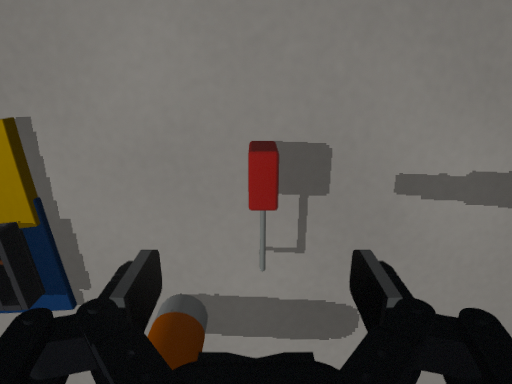

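```bash
python3 - <<'E'
from h import *
f=load('w1');print(f['pose'].round(3))
P=cloud(f);hsv=cv2.cvtColor(f['pixels'],cv2.COLOR_BGR2HSV);H,S,V=[hsv[...,i].astype(int) for i in range(3)]
red=((H<6)|(H>174))&(S>150)
m=red&(P[...,2]>.046);r=cv2.minAreaRect((P[m][:,:2]*1000).astype(np.float32));print(m.sum(),r)
m=red&(P[...,2]>.044);v,u=np.where(m);W=onz(f,u,v,.05);print(cv2.minAreaRect((W[:,:2]*1000).astype(np.float32)))
m=(P[...,2]>.034)&(P[...,2]<.044)&~red&(abs(P[...,1]-.304)<.03)&(P[...,0]>.555);Q=P[m];print(Q[:,0].min(),Q[:,0].max(),np.polyfit(Q[:,0],Q[:,1],1),Q[:,1].mean())
E
```

```text
[[-0.005  0.952  0.307  0.454]
 [ 1.     0.005 -0.     0.301]
 [-0.002  0.307 -0.952  0.302]
 [ 0.     0.     0.     1.   ]]
1725 ((529.2413940429688, 304.8519592285156), (50.725345611572266, 127.0843505859375), 12.929478645324707)
((627.9109497070312, 311.61181640625), (522.6165771484375, 248.9447784423828), 88.98999786376953)
0.5579766276600775 0.6164779425753328 [0.00780899 0.30281914] 0.3073904509343366
```

```bash
python3 -m inch '[{"fingers":1,"delta_pos":[5,0,0.2],"twist":[0,0,0]},{"fingers":1,"delta_pos":[5,0,0],"twist":[0,0,0]},{"fingers":1,"delta_pos":[4.4,0,0],"twist":[0,0,0]},{"fingers":0.2,"delta_pos":[0,0,0],"twist":[0,0,0]},{"fingers":-1,"delta_pos":[0,0,0],"twist":[0,0,0]}]'
python3 -m inch '[{"fingers":-1,"delta_pos":[0,0,0],"twist":[0,0,0]},{"fingers":-1,"delta_pos":[0,0,0],"twist":[0,0,0]},{"fingers":-1,"delta_pos":[0,0,0],"twist":[0,0,0]}]'
python3 - <<'E'
from h import *
p,R=pose();print(p,R.as_matrix().round(3))
E
```

```text
time: 2.08
tool_pos: [0.5317, 0.3078, 0.0173]
tool_rot: [-0.498, 0.503, -0.497, -0.502]
contact_force: [0.7, -0.1, 1.2]
gripper_width: 0.602
time: 2.45
tool_pos: [0.533, 0.3077, 0.0184]
tool_rot: [-0.499, 0.503, -0.496, -0.502]
contact_force: [-0.2, 0.5, 6.0]
gripper_width: 0.269
[0.53297839 0.30769152 0.01838538] [[ 0.004 -1.    -0.009]
 [ 0.002 -0.009  1.   ]
 [-1.    -0.004  0.002]]
```

```bash
python3 -m inch '[{"fingers":-1,"delta_pos":[-3,0,0],"twist":[0,0,0]},{"fingers":-1,"delta_pos":[-5,0,-2],"twist":[0,0,0]},{"fingers":-1,"delta_pos":[-4,0,-5],"twist":[0,0,0]},{"fingers":-1,"delta_pos":[0,0,-6],"twist":[0,0,0]},{"fingers":-1,"delta_pos":[0,2,-5],"twist":[2,0,0]}]'
python3 -m inch '[{"fingers":-1,"delta_pos":[0,2,-3],"twist":[2.5,0,0]},{"fingers":-1,"delta_pos":[0,0,0],"twist":[2,0,0]},{"fingers":-1,"delta_pos":[0,0,0],"twist":[0,0,0]}]'
python3 - <<'E'
from h import *
f=snap('wrist','w2');p,R=pose();print(p,R.as_matrix().round(3))
E
```

```text
time: 3.08
tool_pos: [0.5136, 0.1257, 0.1362]
tool_rot: [0.508, -0.494, 0.506, 0.492]
contact_force: [0.3, -0.0, -1.7]
gripper_width: 0.272
time: 3.45
tool_pos: [0.4923, 0.0985, 0.1349]
tool_rot: [0.526, -0.473, 0.525, 0.473]
contact_force: [0.4, -1.0, -1.3]
gripper_width: 0.27
[0.49246122 0.09877105 0.13487236] [[ 0.001 -0.995  0.103]
 [ 0.     0.103  0.995]
 [-1.    -0.001  0.   ]]
```

View pics/w2.png

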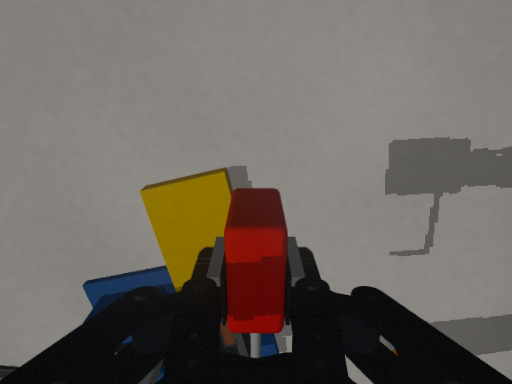

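```bash
python3 - <<'E'
from h import *
c,s=np.cos(np.radians(7.1)),np.sin(np.radians(7.1))
for n,o in(('top0',(.6234,.0096)),('scene0',(.6267,.0072))):
    f=load(n);P=cloud(f);hsv=cv2.cvtColor(f['pixels'],cv2.COLOR_BGR2HSV);H,S,V=[hsv[...,i].astype(int) for i in range(3)]
    x=P[...,0]-o[0];y=P[...,1]-o[1];X=x*c+y*s;Y=-x*s+y*c
    m=(H>=3)&(H<16)&(S>80)&(abs(X)<.06)&(abs(Y-.045)<.02)
    i=np.where(m); a=np.stack([i[1],i[0],X[m]*1e3,Y[m]*1e3,P[m][:,2]*1e3],1).round(1)
    for r in a[a[:,2].argsort()][::3]: print(r)
    m=(P[...,2]>.098)&(abs(X)<.03)&(abs(Y)<.09)
    print(n,'lug top',m.sum(),np.percentile(X[m],[2,50,98])*1e3,np.percentile(Y[m],[2,50,98])*1e3,np.median(P[m][:,2]))
    m=(P[...,2]>.038)&(P[...,2]<.048)&(abs(X)<.06)&(abs(Y-.045)<.025)
    print('slot rim',np.percentile(X[m],[2,98])*1e3,np.percentile(Y[m],[2,50,98])*1e3)
E
```

```text
[235.  172.  -16.4  46.7  24.5]
[234.  171.  -13.7  49.3  27.5]
[233.  171.  -12.1  52.2  20.5]
[236.  170.  -10.   43.3  20.2]
[236.  169.   -7.3  43.   21.6]
[234.  169.   -6.5  48.8  20.7]
[235.  168.   -4.3  45.6  22.6]
[233.  168.   -3.3  51.4  20.7]
[233.  167.   -2.8  50.9  32.1]
[235.  166.   -0.5  45.   32.4]
[233.  166.    0.3  50.7  31.5]
[237.  165.    5.1  39.   17. ]
[235.  165.    5.4  44.8  18.4]
[234.  164.    8.4  47.4  19.5]
[236.  163.    9.9  41.3  23.7]
[235.  163.   10.6  44.2  21.7]
[237.  162.   14.   38.2  17.2]
[233.  162.   14.2  49.7  21.3]
[234.  161.   16.4  46.5  23.2]
[233.  161.   16.9  49.4  22.5]
[235.  160.   19.4  43.3  21.8]
[234.  160.   20.2  46.2  19.7]
[235.  159.   22.4  43.1  21.4]
[232.  159.   24.3  51.8  17.3]
[233.  158.   25.9  48.5  21.7]
[235.  157.   28.9  42.5  19.2]
[234.  157.   29.6  45.4  17.3]
[234.  156.   31.9  45.1  20.2]
[234.  155.   34.8  44.8  20.4]
top0 lug top 91 [-5.15606856 -0.43646793  4.95853145] [-62.79784672 -33.25822693  -5.83981926] 0.1043791368996616
slot rim [-35.5360002   46.00126516] [23.8415725  40.54544
[... 804 characters left out ...]
.  248.    8.   44.3  22.6]
[269.  249.    9.1  48.3  20.3]
[268.  249.   10.5  46.1  22.4]
[266.  249.   11.2  41.9  23.8]
[270.  250.   12.5  50.   21.4]
[267.  250.   13.   43.8  22.8]
[266.  251.   14.2  41.7  21.2]
[265.  253.   16.   39.6  16.8]
[271.  251.   16.4  51.6  23.3]
[266.  252.   18.4  41.2  23.7]
[267.  253.   18.4  43.3  20. ]
[268.  253.   19.8  45.2  21.7]
[270.  253.   21.7  48.9  24.2]
[269.  254.   23.1  46.8  22.9]
[266.  255.   24.8  40.6  22.4]
[267.  255.   25.9  42.5  23.9]
scene0 lug top 199 [-4.34246094  2.90732975  6.5758922 ] [-64.62151478 -36.09316271  -6.00175783] 0.10438817719126203
slot rim [-35.05427158  47.41360454] [22.27294079 40.38965215 63.60436383]
```

```bash
python3 - <<'E'
from h import *
plan([.5456,.0442,.085],7.1,4)
E
```

```text
from [0.4925 0.0988 0.1349] dp [ 0.0531 -0.0546 -0.0499] rv [-13.01   0.02   0.06] n 4
0 pos [1.25, -1.46, -1.22] tw [-3.25, 0.0, 0.02]
1 pos [1.25, -1.39, -1.3] tw [-3.25, 0.0, 0.02]
2 pos [1.25, -1.31, -1.38] tw [-3.25, 0.0, 0.02]
3 pos [1.25, -1.23, -1.45] tw [-3.25, 0.0, 0.02]
```

```bash
python3 -m inch '[{"fingers":-1,"delta_pos":[1.25,-1.45,-1.2],"twist":[-3.25,0,0]},{"fingers":-1,"delta_pos":[1.25,-1.4,-1.3],"twist":[-3.25,0,0]},{"fingers":-1,"delta_pos":[1.25,-1.3,-1.4],"twist":[-3.25,0,0]},{"fingers":-1,"delta_pos":[1.25,-1.25,-1.45],"twist":[-3.25,0,0]},{"fingers":-1,"delta_pos":[0,0,0],"twist":[0,0,0]}]'
python3 - <<'E'
from h import *
f=snap('scene','s2');p,R=pose();print(p,R.as_matrix().round(3))
cv2.imwrite('pics/c_s2.png',cv2.resize(f['pixels'][160:300,190:330],None,fx=4.2,fy=4.2,interpolation=2))
f=snap('top','t2')
cv2.imwrite('pics/c_t2.png',cv2.resize(f['pixels'][120:240,190:310],None,fx=4.5,fy=4.5,interpolation=2))
E
```

```text
time: 4.12
tool_pos: [0.5452, 0.0439, 0.0832]
tool_rot: [0.468, -0.529, 0.469, 0.53]
contact_force: [0.2, -0.3, -1.5]
gripper_width: 0.274
[0.54515176 0.04429641 0.08391657] [[-0.001 -0.992 -0.122]
 [ 0.    -0.122  0.992]
 [-1.     0.001  0.001]]
```

View pics/c_s2.png

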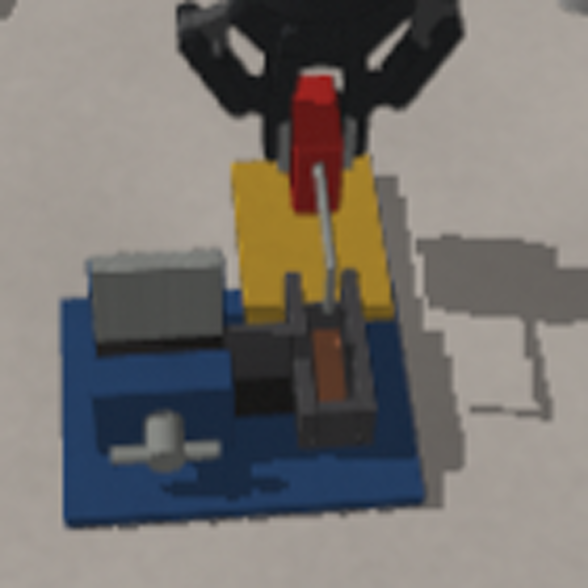

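View pics/c_t2.png

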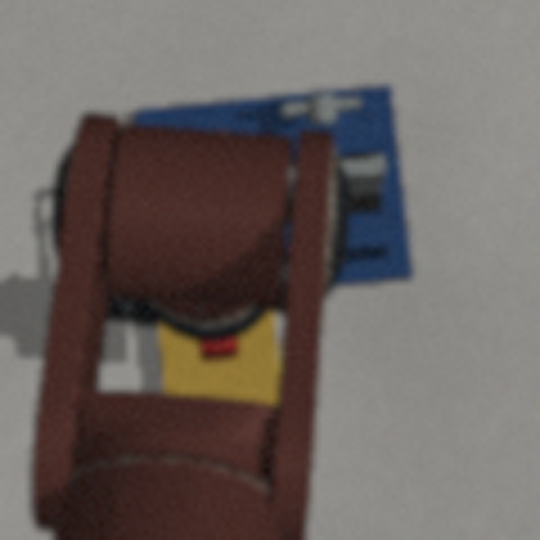

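```bash
python3 - <<'E'
from h import *
f=load('s2');P=cloud(f);o=(.6272,.0075)
c,s=np.cos(np.radians(7.1)),np.sin(np.radians(7.1))
for v in range(205,240):
  for u in range(262,275):
    q=P[v,u]
    if q[2]>.05 and q[0]>.58: x,y=q[0]-o[0],q[1]-o[1];print(u,v,q.round(4),'st',np.round([(x*c+y*s)*1e3,(-x*s+y*c)*1e3],1))
E
```

```text
266 205 [0.5827 0.0463 0.1027] st [-39.4  44. ]
267 205 [0.5853 0.0482 0.1058] st [-36.6  45.6]
266 206 [0.5884 0.0463 0.1064] st [-33.7  43.3]
267 206 [0.5852 0.0483 0.1027] st [-36.6  45.7]
266 207 [0.5894 0.0464 0.1045] st [-32.7  43.3]
267 207 [0.5891 0.0483 0.1042] st [-32.8  45.2]
266 208 [0.5909 0.0465 0.1032] st [-31.2  43.1]
267 208 [0.5909 0.0484 0.1034] st [-30.9  45.1]
268 208 [0.591  0.0504 0.1036] st [-30.6  47. ]
266 209 [0.5954 0.0465 0.1056] st [-26.7  42.6]
267 209 [0.5927 0.0485 0.1024] st [-29.2  44.9]
268 209 [0.5931 0.0504 0.1031] st [-28.5  46.8]
266 210 [0.5962 0.0466 0.1034] st [-26.   42.6]
267 210 [0.598  0.0485 0.1058] st [-23.9  44.3]
268 210 [0.5947 0.0505 0.102 ] st [-26.9  46.7]
266 211 [0.5975 0.0467 0.1019] st [-24.7  42.5]
267 211 [0.6005 0.0486 0.1057] st [-21.4  44.1]
268 211 [0.5984 0.0506 0.1033] st [-23.3  46.3]
266 212 [0.5995 0.0467 0.1014] st [-22.6  42.4]
267 212 [0.6025 0.0486 0.1051] st [-19.4  43.9]
268 212 [0.6028 0.0506 0.1056] st [-18.8  45.8]
267 213 [0.6041 0.0487 0.104 ] st [-17.8  43.8]
268 213 [0.6055 0.0506 0.1058] st [-16.2  45
[... 1751 characters left out ...]
 7.1 45.8]
267 230 [0.6295 0.0501 0.0831] st [ 7.6 42. ]
268 230 [0.6298 0.052  0.0836] st [ 8.1 43.8]
269 230 [0.6305 0.0539 0.0846] st [ 9.  45.7]
267 231 [0.6284 0.0502 0.0785] st [ 6.5 42.2]
268 231 [0.6287 0.0521 0.079 ] st [ 7.  44.1]
269 231 [0.6278 0.0541 0.0779] st [ 6.4 46.2]
267 232 [0.6301 0.0503 0.0775] st [ 8.2 42.1]
268 232 [0.6295 0.0522 0.0768] st [ 7.8 44.1]
269 232 [0.6305 0.0541 0.0783] st [ 9.  45.9]
267 233 [0.6277 0.0504 0.0711] st [ 5.8 42.5]
268 233 [0.6298 0.0523 0.074 ] st [ 8.1 44.2]
269 233 [0.6287 0.0543 0.0727] st [ 7.3 46.3]
267 234 [0.6299 0.0505 0.0708] st [ 8.  42.3]
268 234 [0.6298 0.0525 0.0708] st [ 8.2 44.3]
269 234 [0.6293 0.0544 0.0702] st [ 7.8 46.3]
```

```bash
python3 -m inch '[{"fingers":-1,"delta_pos":[0.3,-0.35,0.1],"twist":[0,0,0]},{"fingers":-1,"delta_pos":[2,0,0],"twist":[0,0,0]},{"fingers":-1,"delta_pos":[1.2,0,0],"twist":[0,0,0]},{"fingers":-1,"delta_pos":[0.8,0,0],"twist":[0,0,0]},{"fingers":-1,"delta_pos":[0,0,0],"twist":[0,0,0]}]'
python3 - <<'E'
from h import *
f=snap('scene','s3');p,R=pose();print(p,manip.state()['contact_force'])
cv2.imwrite('pics/c_s3.png',cv2.resize(f['pixels'][200:270,220:290],None,fx=8,fy=8,interpolation=2))
E
```

```text
time: 4.85
tool_pos: [0.5474, 0.045, 0.0401]
tool_rot: [0.468, -0.529, 0.469, 0.53]
contact_force: [0.7, 0.0, -1.0]
gripper_width: 0.273
[0.54807257 0.04499373 0.04089619] [ 0.08670612 -0.43080952 -0.47796782]
```

View pics/c_s3.png

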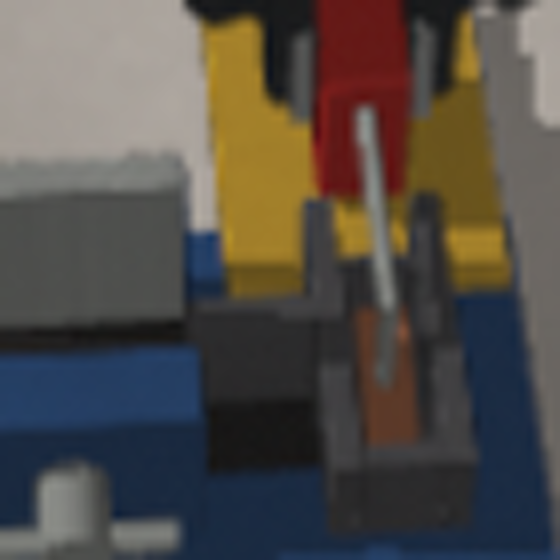

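```bash
python3 -m inch '[{"fingers":-1,"delta_pos":[0,0.8,0],"twist":[0,0,0]},{"fingers":-1,"delta_pos":[0,1.5,0],"twist":[0,0,0]},{"fingers":-1,"delta_pos":[0,1.5,0],"twist":[0,0,0]},{"fingers":-1,"delta_pos":[0,1.5,0],"twist":[0,0,0]},{"fingers":-1,"delta_pos":[0,0,0],"twist":[0,0,0]}]'
python3 - <<'E'
from h import *
f=snap('scene','s4');p,R=pose();print(p,manip.state()['contact_force'])
cv2.imwrite('pics/c_s4.png',cv2.resize(f['pixels'][180:270,220:310],None,fx=6.5,fy=6.5,interpolation=2))
E
```

```text
time: 5.52
tool_pos: [0.4942, 0.0385, 0.041]
tool_rot: [0.468, -0.529, 0.469, 0.53]
contact_force: [-0.2, 0.4, -1.6]
gripper_width: 0.27
[0.49511216 0.03848647 0.04133318] [-0.37135078  0.32781526 -1.90734421]
```

View pics/c_s4.png

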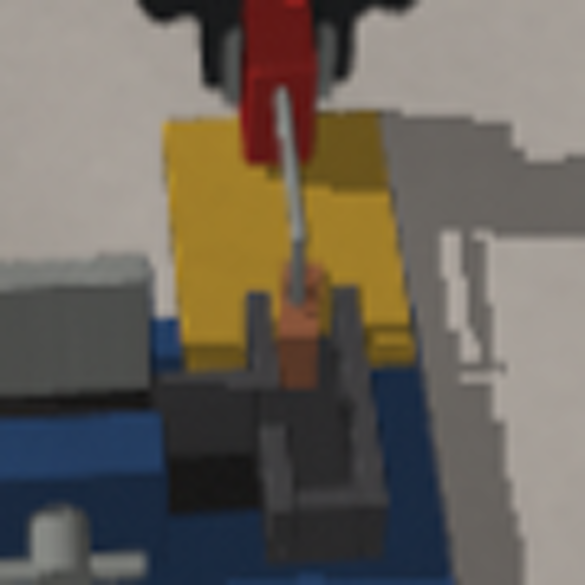

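The shim is following the hook, with about half its length past the mouth. I keep dragging.

```bash
python3 -m inch '[{"fingers":-1,"delta_pos":[0,1.4,0],"twist":[0,0,0]},{"fingers":-1,"delta_pos":[0.1,1.6,0],"twist":[0,0,0]},{"fingers":-1,"delta_pos":[0,1.0,0],"twist":[0,0,0]},{"fingers":-1,"delta_pos":[0,0.5,0],"twist":[0,0,0]},{"fingers":-1,"delta_pos":[0,0,0],"twist":[0,0,0]}]'
python3 - <<'E'
from h import *
f=snap('scene','s5');p,R=pose();print(p,manip.state()['contact_force'])
cv2.imwrite('pics/c_s5.png',cv2.resize(f['pixels'][170:260,220:310],None,fx=6.5,fy=6.5,interpolation=2))
P=cloud(f);o=(.6272,.0075)
c,s=np.cos(np.radians(7.1)),np.sin(np.radians(7.1))
hsv=cv2.cvtColor(f['pixels'],cv2.COLOR_BGR2HSV);H,S,V=[hsv[...,i].astype(int) for i in range(3)]
x=P[...,0]-o[0];y=P[...,1]-o[1];X=x*c+y*s;Y=-x*s+y*c
m=(H>=3)&(H<14)&(S>80)&(abs(X+.07)<.07)&(abs(Y-.045)<.03)&(P[...,2]<.04)
print(m.sum(),np.percentile(X[m],[2,98]),np.percentile(Y[m],[2,98]),np.percentile(P[m][:,2],[5,50,95]))
E
```

```text
time: 6.2
tool_pos: [0.451, 0.033, 0.0404]
tool_rot: [-0.468, 0.53, -0.468, -0.53]
contact_force: [-0.4, 0.2, -1.6]
gripper_width: 0.27
[0.45126901 0.03299759 0.04052604] [-0.04337385  0.5231406  -0.61980795]
86 [-0.10542839 -0.0598773 ] [0.03639083 0.05507191] [0.01863399 0.02095411 0.02896728]
```

View pics/c_s5.png

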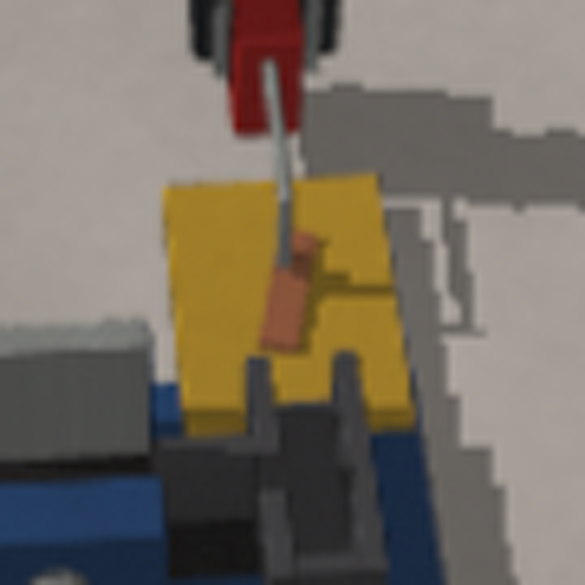

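```bash
python3 -m inch '[{"fingers":-1,"delta_pos":[0,-0.6,0],"twist":[0,0,0]},{"fingers":-1,"delta_pos":[-3,0,0],"twist":[0,0,0]},{"fingers":-1,"delta_pos":[-5,-1,1],"twist":[0,0,0]},{"fingers":-1,"delta_pos":[-1,-1.8,5],"twist":[0,0,0]},{"fingers":-1,"delta_pos":[0,-1.4,5],"twist":[0,0,0]}]'
python3 -m inch '[{"fingers":-1,"delta_pos":[2,0,4.3],"twist":[0,0,0]},{"fingers":-1,"delta_pos":[5,0,0],"twist":[0,0,0]},{"fingers":-1,"delta_pos":[3,0,0],"twist":[0,0,0]},{"fingers":-1,"delta_pos":[0,0,0],"twist":[0,0,0]}]'
python3 - <<'E'
from h import *
f=snap('scene','s6');p,R=pose();print(p,manip.state()['contact_force'],R.as_matrix().round(3))
E
```

```text
time: 6.88
tool_pos: [0.4878, 0.1495, 0.1329]
tool_rot: [-0.47, 0.531, -0.467, -0.528]
contact_force: [-0.0, -0.1, -0.5]
gripper_width: 0.271
time: 7.38
tool_pos: [0.4778, 0.1905, 0.0273]
tool_rot: [0.466, -0.528, 0.47, 0.531]
contact_force: [0.0, 0.4, -1.0]
gripper_width: 0.268
[0.47966881 0.19077879 0.0296162 ] [ 0.75199263  0.14914209 -1.08961585] [[-0.002 -0.992 -0.122]
 [-0.    -0.122  0.992]
 [-1.     0.002 -0.   ]]
```

View pics/s6.png

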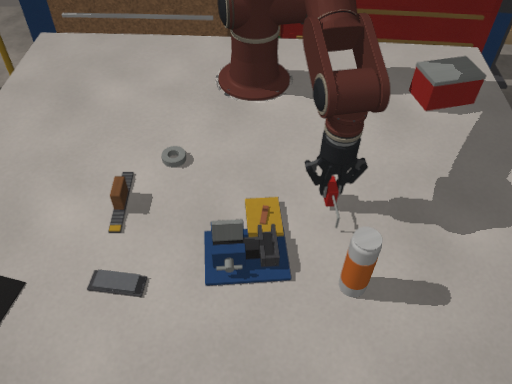

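```bash
python3 -m inch '[{"fingers":-1,"delta_pos":[0.9,0,0],"twist":[0,0,0]},{"fingers":-1,"delta_pos":[0.2,0,0],"twist":[0,0,0]},{"fingers":-1,"delta_pos":[0,0,0],"twist":[0,0,0]},{"fingers":-1,"delta_pos":[0,0,0],"twist":[0,0,0]}]'
```

```text
time: 7.92
tool_pos: [0.4804, 0.1908, 0.0199]
tool_rot: [-0.469, 0.53, -0.468, -0.529]
contact_force: [-0.6, 0.0, -0.2]
gripper_width: 0.27
```

```bash
python3 -m inch '[{"fingers":-1,"delta_pos":[0.15,0,0],"twist":[0,0,0]},{"fingers":-1,"delta_pos":[0,0,0],"twist":[0,0,0]}]'
```

```text
time: 8.18
tool_pos: [0.4804, 0.1908, 0.0184]
tool_rot: [-0.469, 0.53, -0.468, -0.53]
contact_force: [-0.6, -0.7, 2.2]
gripper_width: 0.269
```

```bash
python3 -m inch '[{"fingers":0.0,"delta_pos":[0,0,0],"twist":[0,0,0]},{"fingers":0.6,"delta_pos":[0,0,0],"twist":[0,0,0]},{"fingers":1,"delta_pos":[0,0,0],"twist":[0,0,0]},{"fingers":1,"delta_pos":[-2,0,0],"twist":[0,0,0]},{"fingers":1,"delta_pos":[-6,0,0],"twist":[0,0,0]}]'
python3 -m inch '[{"fingers":1,"delta_pos":[-5,0,0],"twist":[0,0,0]}]'
python3 - <<'E'
from h import *
f=snap('wrist','w7');p,R=pose();print(p)
plan([.50,-.275,.16],4)
E
```

```text
time: 8.8
tool_pos: [0.4768, 0.1899, 0.0947]
tool_rot: [0.466, -0.528, 0.471, 0.532]
contact_force: [1.1, -0.5, -0.2]
gripper_width: 0.998
time: 8.93
tool_pos: [0.48, 0.1907, 0.1495]
tool_rot: [-0.468, 0.53, -0.468, -0.53]
contact_force: [0.6, 0.5, -0.3]
gripper_width: 0.999
[0.48421105 0.19188782 0.15777087]
from [0.4842 0.1919 0.1578] dp [ 0.0158 -0.4669  0.0022] rv [3.04 0.1  0.73] n 9
0 pos [-0.04, 0.46, -5.17] tw [0.34, 0.01, 0.08]
1 pos [-0.04, 0.43, -5.17] tw [0.34, 0.01, 0.08]
2 pos [-0.04, 0.4, -5.18] tw [0.34, 0.01, 0.08]
3 pos [-0.03, 0.37, -5.18] tw [0.34, 0.01, 0.08]
4 pos [-0.03, 0.34, -5.18] tw [0.34, 0.01, 0.08]
5 pos [-0.03, 0.31, -5.18] tw [0.34, 0.01, 0.08]
6 pos [-0.03, 0.28, -5.18] tw [0.34, 0.01, 0.08]
7 pos [-0.03, 0.25, -5.18] tw [0.34, 0.01, 0.08]
8 pos [-0.03, 0.22, -5.19] tw [0.34, 0.01, 0.08]
```

View pics/w7.png

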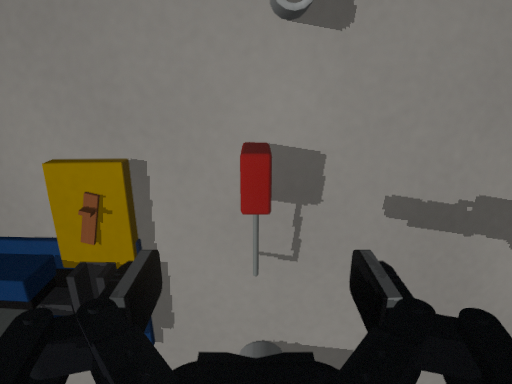

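The pick stands upright on the bench at (256,180), and the shim lies flat on the apron at (90,218). Next is the file.

```bash
python3 -m inch '[{"fingers":1,"delta_pos":[0,0.5,-5.2],"twist":[0.3,0,0]},{"fingers":1,"delta_pos":[0,0.4,-5.2],"twist":[0.3,0,0]},{"fingers":1,"delta_pos":[0,0.4,-5.2],"twist":[0.3,0,0]},{"fingers":1,"delta_pos":[0,0.4,-5.2],"twist":[0.3,0,0]},{"fingers":1,"delta_pos":[0,0.3,-5.2],"twist":[0.3,0,0]}]'
python3 -m inch '[{"fingers":1,"delta_pos":[0,0.3,-5.2],"twist":[0.4,0,0]},{"fingers":1,"delta_pos":[0,0.3,-5.2],"twist":[0.4,0,0]},{"fingers":1,"delta_pos":[0,0.3,-5.2],"twist":[0.4,0,0]},{"fingers":1,"delta_pos":[0,0.2,-5.1],"twist":[0.4,0,0]},{"fingers":1,"delta_pos":[0,0,0],"twist":[0,0,0]}]'
python3 - <<'E'
from h import *
f=snap('wrist','w8');p,R=pose();print(p,R.as_matrix().round(3))
P=cloud(f);hsv=cv2.cvtColor(f['pixels'],cv2.COLOR_BGR2HSV);H,S,V=[hsv[...,i].astype(int) for i in range(3)]
for zl in(.048,.051):
    m=(P[...,2]>zl)&(P[...,2]<.06)&(abs(P[...,1]+.275)<.05)&(P[...,0]<.6)&(S>60);print(m.sum(),cv2.minAreaRect((P[m][:,:2]*1000).astype(np.float32)),P[m].mean(0))
m=(H>18)&(H<32)&(S>130)&(V>80);print('nose',m.sum(),P[m].mean(0),cv2.minAreaRect((P[m][:,:2]*1000).astype(np.float32)))
E
```

```text
time: 9.6
tool_pos: [0.4891, -0.0715, 0.1477]
tool_rot: [-0.475, 0.524, -0.475, -0.523]
contact_force: [0.7, 0.0, 0.5]
gripper_width: 1.0
time: 10.22
tool_pos: [0.4958, -0.28, 0.1477]
tool_rot: [-0.484, 0.516, -0.484, -0.516]
contact_force: [0.1, 0.0, 0.4]
gripper_width: 1.003
[ 0.49576034 -0.27814211  0.14741716] [[-0.    -0.998 -0.066]
 [ 0.001 -0.066  0.998]
 [-1.     0.     0.001]]
2330 ((500.648193359375, -281.0687561035156), (59.05401611328125, 23.896953582763672), 3.3375000953674316) [ 0.4987801  -0.28117658  0.05513756]
2298 ((500.7086181640625, -281.0652160644531), (58.93296432495117, 23.896953582763672), 3.3375000953674316) [ 0.4991588  -0.28116785  0.05521263]
nose 369 [nan nan nan] ((581.846923828125, -276.2054138183594), (15.924070358276367, 24.296655654907227), 4.902987480163574)
```

View pics/w8.png

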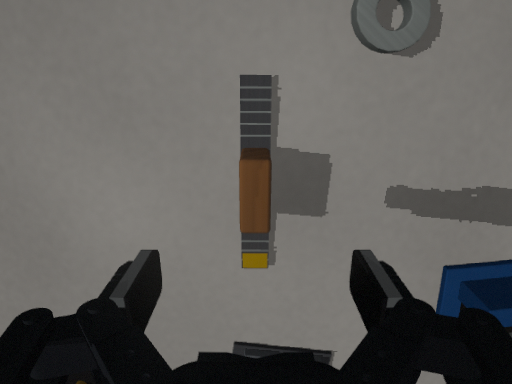

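```bash
python3 -m inch '[{"fingers":1,"delta_pos":[5,-0.5,-0.2],"twist":[0,0,0]},{"fingers":1,"delta_pos":[5,0,0],"twist":[0,0,0]},{"fingers":1,"delta_pos":[3.2,0,0],"twist":[0,0,0]},{"fingers":0.2,"delta_pos":[0,0,0],"twist":[0,0,0]},{"fingers":-1,"delta_pos":[0,0,0],"twist":[0,0,0]}]'
python3 -m inch '[{"fingers":-1,"delta_pos":[0,0,0],"twist":[0,0,0]},{"fingers":-1,"delta_pos":[0,0,0],"twist":[0,0,0]},{"fingers":-1,"delta_pos":[0,0,0],"twist":[0,0,0]}]'
python3 - <<'E'
from h import *
p,R=pose();print(p,R.as_matrix().round(3))
E
```

```text
time: 10.9
tool_pos: [0.5022, -0.2785, 0.0174]
tool_rot: [-0.482, 0.518, -0.482, -0.516]
contact_force: [0.2, -0.3, 0.6]
gripper_width: 0.604
time: 11.28
tool_pos: [0.5026, -0.2795, 0.0182]
tool_rot: [-0.483, 0.518, -0.482, -0.516]
contact_force: [-0.1, 0.8, 6.8]
gripper_width: 0.273
[ 0.50264809 -0.27951736  0.0182017 ] [[ 0.003 -0.998 -0.068]
 [-0.002 -0.068  0.998]
 [-1.    -0.003 -0.002]]
```

```bash
python3 -m inch '[{"fingers":-1,"delta_pos":[-3,0,0],"twist":[0,0,0]},{"fingers":-1,"delta_pos":[-5,0,0],"twist":[0,0,0]},{"fingers":-1,"delta_pos":[-6.2,0,0],"twist":[0,0,0]},{"fingers":-1,"delta_pos":[0,0,0],"twist":[0,0,0]}]'
python3 - <<'E'
from h import *
f=snap('scene','s9');p,R=pose()
plan([.577,-.0336,.16],7.1)
E
```

```text
time: 11.78
tool_pos: [0.5045, -0.2811, 0.1652]
tool_rot: [-0.483, 0.521, -0.482, -0.512]
contact_force: [0.1, -1.0, -3.4]
gripper_width: 0.275
from [ 0.5026 -0.2798  0.1612] dp [ 0.0744  0.2462 -0.0012] rv [-3.18 -0.24  0.26] n 5
0 pos [0.01, -1.82, 4.81] tw [-0.64, -0.05, 0.05]
1 pos [0.02, -1.87, 4.79] tw [-0.64, -0.05, 0.05]
2 pos [0.02, -1.93, 4.77] tw [-0.64, -0.05, 0.05]
3 pos [0.02, -1.98, 4.75] tw [-0.64, -0.05, 0.05]
4 pos [0.02, -2.03, 4.73] tw [-0.64, -0.05, 0.05]
```

View pics/s9.png

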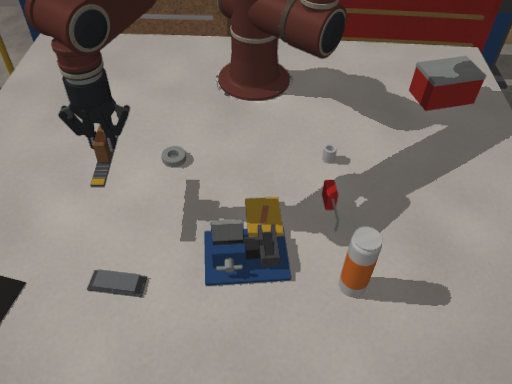

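The file is held level at (102,165), the pick is standing at (330,195), and nothing else has moved. I carry the file to the edge.

```bash
python3 -m inch '[{"fingers":-1,"delta_pos":[0,-1.8,4.8],"twist":[-0.65,0,0]},{"fingers":-1,"delta_pos":[0,-1.9,4.8],"twist":[-0.65,0,0]},{"fingers":-1,"delta_pos":[0,-1.95,4.8],"twist":[-0.65,0,0]},{"fingers":-1,"delta_pos":[0,-2,4.75],"twist":[-0.65,0,0]},{"fingers":-1,"delta_pos":[0,-2.0,4.7],"twist":[-0.65,0,0]}]'
python3 -m inch '[{"fingers":-1,"delta_pos":[0,0,0],"twist":[0,0,0]},{"fingers":-1,"delta_pos":[0,0,0],"twist":[0,0,0]}]'
python3 - <<'E'
from h import *
f=snap('scene','s10');p,R=pose();s=manip.state();print(p,s['contact_force'],s['ft_torque'],R.as_matrix().round(3))
cv2.imwrite('pics/c_s10.png',cv2.resize(f['pixels'][150:300,190:340],None,fx=4,fy=4,interpolation=2))
P=cloud(f);hsv=cv2.cvtColor(f['pixels'],cv2.COLOR_BGR2HSV);H,S,V=[hsv[...,i].astype(int) for i in range(3)]
m=(H>15)&(H<35)&(S>120)&(P[...,2]>.1);v,u=np.where(m);print(m.sum(),u.mean(),v.mean(),P[m].mean(0),P[m].max(0),P[m].min(0))
m=(P[...,2]>.099)&(P[...,2]<.109)&(abs(P[...,0]-.63)<.02)&(abs(P[...,1]+.027)<.04);print('lug',P[m].mean(0),P[m].max(0),P[m].min(0))
E
```

```text
time: 12.45
tool_pos: [0.5741, -0.0305, 0.1547]
tool_rot: [0.467, -0.529, 0.469, 0.532]
contact_force: [0.8, -0.6, -2.9]
gripper_width: 0.271
time: 12.7
tool_pos: [0.5742, -0.0324, 0.1556]
tool_rot: [0.467, -0.529, 0.468, 0.531]
contact_force: [-0.2, 0.9, -3.3]
gripper_width: 0.272
[ 0.57445726 -0.03294977  0.15608307] [-0.34283157 -0.33484074 -2.99004538] [-0.02805671  0.0076007   0.03555758] [[-0.003 -0.992 -0.124]
 [ 0.    -0.124  0.992]
 [-1.     0.003  0.   ]]
106 228.06603773584905 215.1509433962264 [ 0.64289692 -0.02133077  0.14441593] [0.66327742 0.18209084 0.18133951] [ 0.06201691 -0.03692886  0.14154488]
lug [ 0.63337603 -0.0283634   0.10385023] [0.64054554 0.00193224 0.1078298 ] [ 0.62487673 -0.05755318  0.09903457]
```

View pics/c_s10.png

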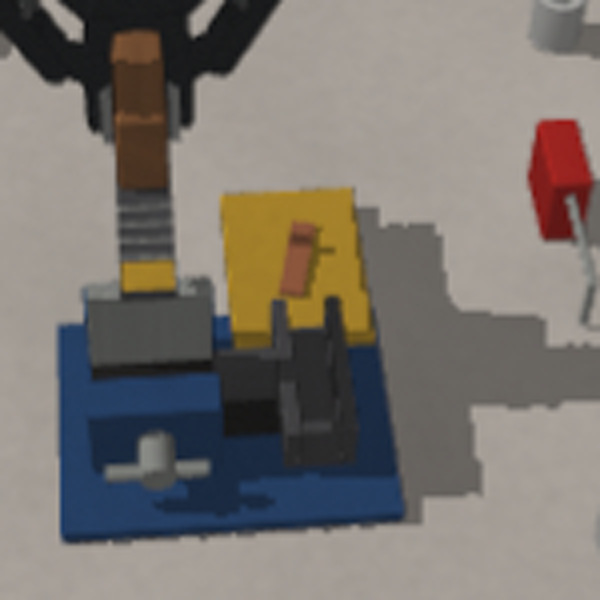

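```bash
python3 -m inch '[{"fingers":-1,"delta_pos":[2,0,0],"twist":[0,0,0]},{"fingers":-1,"delta_pos":[1.2,0,0],"twist":[0,0,0]},{"fingers":-1,"delta_pos":[0.4,0,0],"twist":[0,0,0]},{"fingers":-1,"delta_pos":[0,-0.2,0],"twist":[0,0,0]}]'; python3 - <<'E'
from h import *
p,R=pose();s=manip.state();print(p,s['contact_force'],s['ft_torque'],R.as_matrix().round(3))
E
```

```text
time: 13.25
tool_pos: [0.5776, -0.0325, 0.1221]
tool_rot: [0.468, -0.53, 0.468, 0.53]
contact_force: [-0.9, -0.8, -0.3]
gripper_width: 0.275
[ 0.57763152 -0.03250177  0.12207802] [-0.94947752 -0.76306633 -0.31465965] [ 0.02745399  0.08763951 -0.01875839] [[-0.    -0.992 -0.124]
 [-0.    -0.124  0.992]
 [-1.     0.    -0.   ]]
```

```bash
python3 -m inch '[{"fingers":-1,"delta_pos":[0.2,-0.3,0],"twist":[0,0,0]},{"fingers":-1,"delta_pos":[0,-2.0,0],"twist":[0,0,0]},{"fingers":-1,"delta_pos":[0,-2.4,0],"twist":[0,0,0]},{"fingers":-1,"delta_pos":[0,-2.4,0],"twist":[0,0,0]}]'; python3 -m inch '[{"fingers":-1,"delta_pos":[0,-2.0,0],"twist":[0,0,0]}]';python3 -m inch '[{"fingers":-1,"delta_pos":[0,-1.7,0],"twist":[0,0,0]}]';python3 - <<'E'
from h import *
f=snap('scene','s11');p,R=pose();s=manip.state();print(p,s['contact_force'],s['ft_torque'],R.as_matrix().round(3))
cv2.imwrite('pics/c_s11.png',cv2.resize(f['pixels'][150:300,190:340],None,fx=4,fy=4,interpolation=2))
E
```

```text
time: 13.75
tool_pos: [0.649, -0.0231, 0.1207]
tool_rot: [-0.468, 0.53, -0.468, -0.53]
contact_force: [-2.8, -1.1, 1.9]
gripper_width: 0.271
time: 13.88
tool_pos: [0.6689, -0.0205, 0.1206]
tool_rot: [-0.468, 0.53, -0.468, -0.53]
contact_force: [-2.0, 0.1, 1.8]
gripper_width: 0.275
time: 14.0
tool_pos: [0.6855, -0.0184, 0.1205]
tool_rot: [0.467, -0.53, 0.468, 0.531]
contact_force: [-2.8, -0.6, 1.8]
gripper_width: 0.273
[ 0.68714991 -0.01820316  0.12067607] [-1.69570025 -0.34074386  2.16133901] [0.01783134 0.3733928  0.04516015] [[ 0.002 -0.992 -0.125]
 [ 0.    -0.125  0.992]
 [-1.    -0.002 -0.   ]]
```

View pics/c_s11.png

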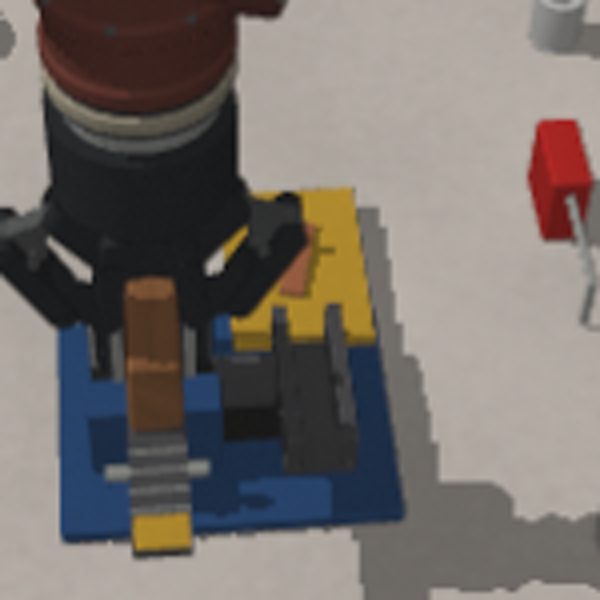

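```bash
python3 -m inch '[{"fingers":-1,"delta_pos":[-2,-0.1,0],"twist":[0,0,0]},{"fingers":-1,"delta_pos":[-2,0,0],"twist":[0,0,0]},{"fingers":-1,"delta_pos":[0,0,0],"twist":[0,0,0]},{"fingers":-1,"delta_pos":[0,4,0],"twist":[0,0,0]},{"fingers":-1,"delta_pos":[0,4,0],"twist":[0,0,0]}]'
python3 -m inch '[{"fingers":-1,"delta_pos":[0,2.9,0],"twist":[0,0,0]},{"fingers":-1,"delta_pos":[0,0,0],"twist":[0,0,0]},{"fingers":-1,"delta_pos":[0,0,0],"twist":[0,0,0]}]'
python3 - <<'E'
from h import *
p,R=pose();s=manip.state();print(p,s['contact_force'],s['ft_torque'],R.as_matrix().round(3))
E
```

```text
time: 14.68
tool_pos: [0.605, -0.0286, 0.1595]
tool_rot: [0.468, -0.53, 0.468, 0.53]
contact_force: [0.0, -0.1, -2.6]
gripper_width: 0.277
time: 15.05
tool_pos: [0.5779, -0.0322, 0.1602]
tool_rot: [-0.468, 0.531, -0.467, -0.53]
contact_force: [-0.2, -0.6, -2.4]
gripper_width: 0.277
[ 0.57793239 -0.03216078  0.16016638] [-0.16807926 -0.56576123 -2.38971081] [ 0.0066446  -0.01032595  0.05317545] [[ 0.001 -0.992 -0.125]
 [-0.    -0.125  0.992]
 [-1.    -0.001 -0.   ]]
```

```bash
python3 -m inch '[{"fingers":-1,"delta_pos":[2,0,0],"twist":[0,0,0]},{"fingers":-1,"delta_pos":[1.5,0,0],"twist":[0,0,0]},{"fingers":-1,"delta_pos":[0.3,-0.1,0],"twist":[0,0,0]},{"fingers":-1,"delta_pos":[0.2,-0.2,0],"twist":[0,0,0]},{"fingers":-1,"delta_pos":[0,-0.1,0],"twist":[0,0,0]}]'; python3 -m inch '[{"fingers":-1,"delta_pos":[0,-2.0,0],"twist":[0,0,0]},{"fingers":-1,"delta_pos":[0,-2.4,0],"twist":[0,0,0]},{"fingers":-1,"delta_pos":[0,-2.4,0],"twist":[0,0,0]},{"fingers":-1,"delta_pos":[0,-2.0,0],"twist":[0,0,0]},{"fingers":-1,"delta_pos":[0,-1.7,0],"twist":[0,0,0]}]'; python3 - <<'E'
from h import *
p,R=pose();s=manip.state();print(p,s['contact_force'],s['ft_torque'])
E
```

```text
time: 15.68
tool_pos: [0.582, -0.0317, 0.1206]
tool_rot: [-0.468, 0.531, -0.468, -0.53]
contact_force: [-2.0, -0.3, 1.9]
gripper_width: 0.273
time: 16.3
tool_pos: [0.6863, -0.0185, 0.1203]
tool_rot: [0.467, -0.53, 0.468, 0.53]
contact_force: [-1.7, -0.4, 1.6]
gripper_width: 0.274
[ 0.68626612 -0.0185197   0.12030662] [-1.68199525 -0.44828149  1.58761869] [-0.02268001  0.66580973 -0.00649226]
```

Contact is about 4.5 N with about 2 N of forward drag, at the right positions. I lift, return and make the third stroke.

```bash
python3 -m inch '[{"fingers":-1,"delta_pos":[-2,-0.1,0],"twist":[0,0,0]},{"fingers":-1,"delta_pos":[-2,0,0],"twist":[0,0,0]},{"fingers":-1,"delta_pos":[0,0,0],"twist":[0,0,0]},{"fingers":-1,"delta_pos":[0,4,0],"twist":[0,0,0]},{"fingers":-1,"delta_pos":[0,4,0],"twist":[0,0,0]}]'
python3 -m inch '[{"fingers":-1,"delta_pos":[0,2.9,0],"twist":[0,0,0]},{"fingers":-1,"delta_pos":[0,0,0],"twist":[0,0,0]},{"fingers":-1,"delta_pos":[0,0,0],"twist":[0,0,0]}]'
python3 - <<'E'
from h import *
f=snap('scene','s12')
cv2.imwrite('pics/c_s12.png',cv2.resize(f['pixels'][150:300,190:340],None,fx=4,fy=4,interpolation=2))
p,R=pose();s=manip.state();print(p,s['contact_force'],s['ft_torque'],R.as_matrix().round(3))
P=cloud(f);hsv=cv2.cvtColor(f['pixels'],cv2.COLOR_BGR2HSV);H,S,V=[hsv[...,i].astype(int) for i in range(3)]
m=(H>15)&(H<35)&(S>120)&(P[...,2]>.1)&(abs(P[...,0]-.65)<.05);v,u=np.where(m);print(m.sum(),u.mean(),v.mean(),P[m].mean(0),P[m].max(0),P[m].min(0))
E
```

```text
time: 16.92
tool_pos: [0.6058, -0.0285, 0.1594]
tool_rot: [0.468, -0.53, 0.468, 0.531]
contact_force: [0.6, 0.7, -2.2]
gripper_width: 0.272
time: 17.3
tool_pos: [0.5788, -0.0321, 0.1602]
tool_rot: [-0.468, 0.531, -0.468, -0.53]
contact_force: [0.4, -0.4, -1.6]
gripper_width: 0.271
[ 0.57918233 -0.03202662  0.16021104] [-0.42271668 -0.45693649 -2.1226782 ] [ 0.00421213 -0.06635183  0.02902769] [[ 0.001 -0.992 -0.125]
 [-0.    -0.125  0.992]
 [-1.    -0.001 -0.   ]]
99 226.41414141414143 218.85858585858585 [ 0.65863736 -0.02423318  0.14868972] [ 0.66868212 -0.01183012  0.15199004] [ 0.64716172 -0.03650788  0.14618144]
```

View pics/c_s12.png

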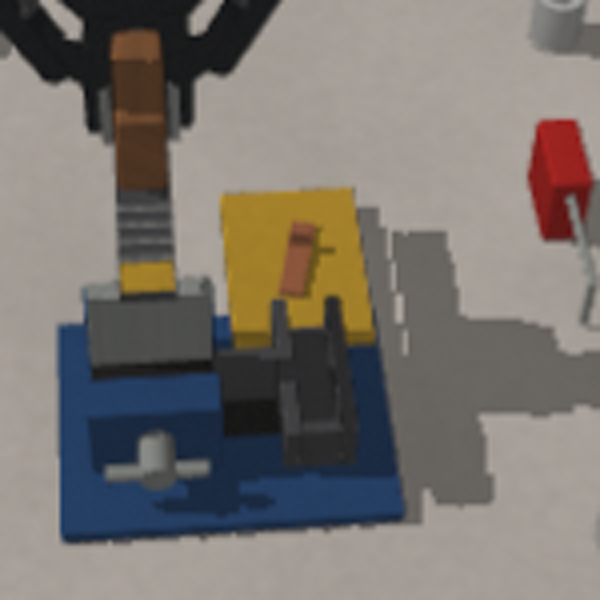

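```bash
python3 -m inch '[{"fingers":-1,"delta_pos":[2,0,0],"twist":[0,0,0]},{"fingers":-1,"delta_pos":[1.5,0,0],"twist":[0,0,0]},{"fingers":-1,"delta_pos":[0.3,-0.1,0],"twist":[0,0,0]},{"fingers":-1,"delta_pos":[0.2,-0.2,0],"twist":[0,0,0]},{"fingers":-1,"delta_pos":[0,-0.1,0],"twist":[0,0,0]}]'; python3 -m inch '[{"fingers":-1,"delta_pos":[0,-2.0,0],"twist":[0,0,0]},{"fingers":-1,"delta_pos":[0,-2.4,0],"twist":[0,0,0]},{"fingers":-1,"delta_pos":[0,-2.4,0],"twist":[0,0,0]},{"fingers":-1,"delta_pos":[0,-2.0,0],"twist":[0,0,0]},{"fingers":-1,"delta_pos":[0,-1.7,0],"twist":[0,0,0]}]'; python3 - <<'E'
from h import *
p,R=pose();s=manip.state();print(p,s['contact_force'],s['ft_torque'])
E
```

```text
time: 17.98
tool_pos: [0.583, -0.0315, 0.1206]
tool_rot: [-0.468, 0.531, -0.468, -0.53]
contact_force: [-2.3, -0.3, 1.7]
gripper_width: 0.277
time: 18.6
tool_pos: [0.6872, -0.0184, 0.1203]
tool_rot: [0.467, -0.53, 0.468, 0.531]
contact_force: [-2.8, -0.1, 2.8]
gripper_width: 0.272
[ 0.6872291  -0.01835348  0.12031309] [-2.7743741  -0.13178591  2.75360911] [-0.07424289  0.71100086 -0.05463655]
```

```bash
python3 -m inch '[{"fingers":-1,"delta_pos":[-2,-0.1,0],"twist":[0,0,0]},{"fingers":-1,"delta_pos":[-2,0,0],"twist":[0,0,0]},{"fingers":-1,"delta_pos":[0,0,0],"twist":[0,0,0]},{"fingers":-1,"delta_pos":[0,0,0],"twist":[0,0,0]}]'
python3 - <<'E'
from h import *
p,R=pose();s=manip.state();print(p,s['contact_force'])
plan([.505,-.28,.16],4)
E
```

```text
time: 19.1
tool_pos: [0.6873, -0.0183, 0.1602]
tool_rot: [-0.468, 0.53, -0.468, -0.53]
contact_force: [-0.5, 0.1, -2.8]
gripper_width: 0.274
[ 0.68730759 -0.01827752  0.16015081] [-0.47265165  0.06189192 -2.75119492]
from [ 0.6873 -0.0183  0.1602] dp [-1.823e-01 -2.617e-01 -2.000e-04] rv [ 3.17 -0.    0.02] n 6
0 pos [0.0, 3.56, -3.95] tw [0.53, -0.0, 0.0]
1 pos [0.0, 3.52, -3.98] tw [0.53, -0.0, 0.0]
2 pos [0.0, 3.49, -4.01] tw [0.53, -0.0, 0.0]
3 pos [0.0, 3.45, -4.05] tw [0.53, -0.0, 0.0]
4 pos [0.0, 3.41, -4.08] tw [0.53, -0.0, 0.0]
5 pos [0.0, 3.37, -4.11] tw [0.53, -0.0, 0.0]
```

```bash
python3 -m inch '[{"fingers":-1,"delta_pos":[0,3.6,-3.95],"twist":[0.5,0,0]},{"fingers":-1,"delta_pos":[0,3.5,-4],"twist":[0.5,0,0]},{"fingers":-1,"delta_pos":[0,3.5,-4],"twist":[0.5,0,0]},{"fingers":-1,"delta_pos":[0,3.45,-4.05],"twist":[0.5,0,0]},{"fingers":-1,"delta_pos":[0,3.4,-4.1],"twist":[0.5,0,0]}]'
python3 -m inch '[{"fingers":-1,"delta_pos":[0,3.4,-4.1],"twist":[0.5,0,0]},{"fingers":-1,"delta_pos":[0,0,0],"twist":[0,0,0]},{"fingers":-1,"delta_pos":[5,0,0],"twist":[0,0,0]},{"fingers":-1,"delta_pos":[5,0,0],"twist":[0,0,0]},{"fingers":-1,"delta_pos":[2.5,0,0],"twist":[0,0,0]}]'
python3 -m inch '[{"fingers":-1,"delta_pos":[1.0,0,0],"twist":[0,0,0]},{"fingers":-1,"delta_pos":[0.4,0,0],"twist":[0,0,0]},{"fingers":-1,"delta_pos":[0,0,0],"twist":[0,0,0]}]'
```

```text
time: 19.73
tool_pos: [0.5339, -0.2377, 0.1588]
tool_rot: [0.479, -0.519, 0.479, 0.52]
contact_force: [0.5, -0.0, -1.8]
gripper_width: 0.273
time: 20.35
tool_pos: [0.5032, -0.2778, 0.0305]
tool_rot: [0.481, -0.516, 0.481, 0.52]
contact_force: [0.2, -0.1, -3.6]
gripper_width: 0.273
time: 20.72
tool_pos: [0.5062, -0.2809, 0.022]
tool_rot: [-0.481, 0.519, -0.481, -0.517]
contact_force: [1.1, 0.5, -2.6]
gripper_width: 0.275
```

```bash
python3 -m inch '[{"fingers":-1,"delta_pos":[0.25,0,0],"twist":[0,0,0]},{"fingers":-1,"delta_pos":[0.1,0,0],"twist":[0,0,0]},{"fingers":-1,"delta_pos":[0,0,0],"twist":[0,0,0]}]'
```

```text
time: 21.1
tool_pos: [0.5058, -0.2809, 0.0182]
tool_rot: [-0.482, 0.518, -0.481, -0.517]
contact_force: [-0.8, -0.1, 1.0]
gripper_width: 0.272
```

Contact is felt, about 4 N. I release and withdraw.

```bash
python3 -m inch '[{"fingers":0.0,"delta_pos":[0,0,0],"twist":[0,0,0]},{"fingers":0.6,"delta_pos":[0,0,0],"twist":[0,0,0]},{"fingers":1,"delta_pos":[0,0,0],"twist":[0,0,0]},{"fingers":1,"delta_pos":[-2,0,0],"twist":[0,0,0]},{"fingers":1,"delta_pos":[-6,0,0],"twist":[0,0,0]}]'
python3 -m inch '[{"fingers":1,"delta_pos":[-6,0,0],"twist":[0,0,0]},{"fingers":1,"delta_pos":[0,0,0],"twist":[0,0,0]},{"fingers":1,"delta_pos":[0,0,0],"twist":[0,0,0]}]'
python3 - <<'E'
from h import *
f=snap('scene','s14');P=cloud(f);hsv=cv2.cvtColor(f['pixels'],cv2.COLOR_BGR2HSV);H,S,V=[hsv[...,i].astype(int) for i in range(3)]
o=(.6272,.0075);c,s=np.cos(np.radians(7.1)),np.sin(np.radians(7.1))
x=P[...,0]-o[0];y=P[...,1]-o[1];X=x*c+y*s;Y=-x*s+y*c
m=(H>=3)&(H<14)&(S>80)&(abs(X+.07)<.07)&(abs(Y-.045)<.03)&(P[...,2]<.04)
print('shim',m.sum(),np.percentile(X[m],[2,98]),np.percentile(Y[m],[2,98]),np.percentile(P[m][:,2],[5,50,95]))
m=((H<6)|(H>174))&(S>150)&(P[...,2]>.03)&(P[...,2]<.07)&(abs(P[...,1]-.19)<.04)&(P[...,0]<.6)&(P[...,0]>.4);q=P[m];print('pick top z',np.percentile(q[:,2],[50,90,98]))
w=snap('wrist','w14');P=cloud(w)
m=(abs(P[...,1]+.28)<.009)&(P[...,2]<.012)&(P[...,0]>.42)&(P[...,0]<.60);m2=m&(P[...,2]>.003)
q=P[m2];print('blade z',np.polyfit(q[:,0],q[:,2],1),np.median(q[:,2]))
m=(P[...,2]>.045)&(P[...,2]<.065)&(abs(P[...,1]+.28)<.04)&(P[...,0]<.6);q=P[m];print('grip top',np.median(q[:,2]))
E
```

```text
time: 21.72
tool_pos: [0.503, -0.2788, 0.0954]
tool_rot: [0.481, -0.515, 0.482, 0.521]
contact_force: [0.2, -0.8, 0.6]
gripper_width: 0.998
time: 22.1
tool_pos: [0.5055, -0.2806, 0.1585]
tool_rot: [-0.481, 0.518, -0.481, -0.517]
contact_force: [0.1, 0.2, -0.5]
gripper_width: 1.001
shim 95 [-0.10643335 -0.06059441] [0.03649797 0.05409437] [0.01875495 0.0210104  0.03101412]
pick top z [0.04918695 0.05139654 0.05244385]
blade z [0.00251393 0.00636056] 0.007599097201630434
grip top 0.05527294665077091
```

View pics/s14.png

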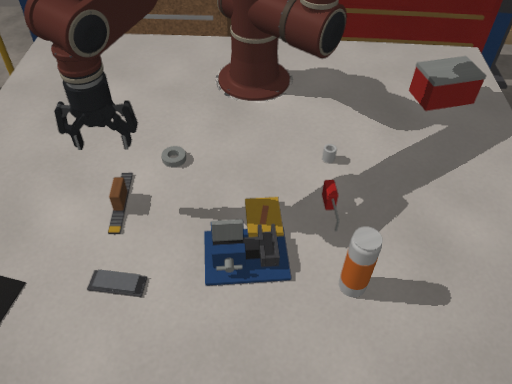

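View pics/w14.png

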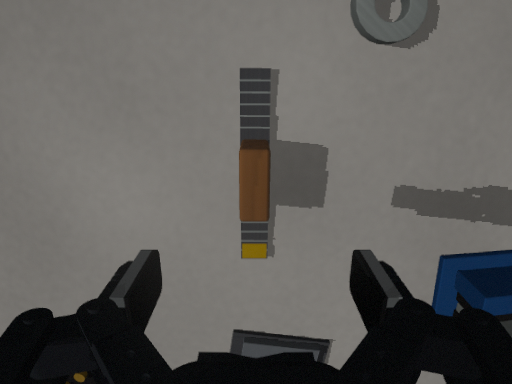

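The file lies flat at scene (121,203), the pick stands at (330,195), the shim is on the apron at (264,215), the bystanders look unmoved, and the gripper is clear.

```bash
python3 -c "
from plant import manip
print(manip.job_done())"
```

```text
the job is handed in; nothing more can be done
None
```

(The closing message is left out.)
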